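# Lock up the parts bin

## Task

Lock up the grey parts bin: swing its door shut so that the hasp plate lies over the padlock, then turn the padlock's raised shackle back over the plate and press it down through the hole until it clicks and stays down. Use no more than firm hand pressure on the shackle, and leave the other things on the shelf where they are.

Things in the scene. Friction and masses are not known exactly. Their poses are not given: they have to be found in the camera images.
- bin: Grey plastic parts bin, fixed to the shelf: 200 mm deep (its x, from the low front at -x to the high back), 200 mm wide (its y), 80 mm high in front and 220 mm behind, its top (deck) sloping at 35 degrees. Origin: centre of its underside, z up. The lock cradle with padlock and weather hood stands on its +y side, the door's hinge near its -y side.
- padlock: Steel padlock, fixed in its cradle. Origin: on its flat top face, on the axis of the shackle's long leg. Axes: x uphill along the slope, y level, away from the door, z square off the slope (35 degrees from vertical). 60 mm wide along y (-51 to 9 mm), 28 thick along x, 54 deep. Toe hole, 13 mm wide, at y = -42 mm. The shackle is part of it.
- lock_top (a point): The padlock's origin and axes again. Near it, in these axes: a grey weather hood, a plate square to the slope, its face at x = 27 mm for y from -53 to 15 mm, reaching z = 85 mm. It bars a tool that points straight down: lean the tool with the slope, fingers pointing along -z here. The bin's deck lies at z = 0 for y below -53 mm.
- shackle_press (a joint): How far the shackle is pressed into the padlock along the lock's -z (m): 0 = fully raised (open), hard stop at 0.0205. A spring pushes it up with 3.5 N (raised) to 8 N (down), the pawl adds some 4 N on the way. At 0.018 the pawl snaps over and then holds it there. Let go earlier, it springs back to 0.
- shackle_turn (a joint): Turn of the shackle about its long leg (rad): 0 = toe over its hole; positive = toe swung to the downhill side (at 1.57 it points straight downhill, the lock's -x). Slight friction holds it where it is left; limits -0.5 and 2.4. The toe enters its holes within about 0.05 of 0; its round end finds its own way from about 0.08.
- bow_top (a point): Topmost point of the shackle's round bow, midway between its legs; moves with it. The shackle is a 10 mm round steel bar, legs 42 mm apart, the bow a half circle. This point is 52 mm above the padlock's top face when raised, 34 mm when locked. Its z is the lock's z, its -y points from the long leg to the toe.
- toe (a point): Lower end of the shackle's short leg (9 mm thick, round end), 8 mm above the padlock's top face when raised and 10 mm below it when locked; moves with the shackle.
- bin_door (a joint): Angle of the bin's door (rad): 0 = shut flat on the slope, growing as it opens. The hinge is stiff: the door stays where it is left; closing takes about 1 to 4 N at its free edge.
- door_hinge (a point): On the door's hinge axis (along the lock's x), at mid length, 3 mm above the deck. It turns with the door: its y points across the door to the free edge, its z off the outer face. The door is a flat grey panel 6 mm thick (3 mm each side of this point, ribs up to 3 mm higher), 170 mm along the hinge, free edge 150 mm from the hinge.
- hasp_hole (a point): Centre of the 15 mm square hole in the door's steel hasp plate (3 mm thick, 26 mm wide), 168 mm from the hinge; the plate sticks out from the middle of the free edge to 183 mm from the hinge. With the door shut the hole lies over the padlock's toe hole, the plate's top 4.5 mm above the padlock.
- can_a: Closed steel can, 84 mm wide, 103 mm high, loose, in a row of three behind the bin. Origin: centre of its underside.
- can_b: Closed steel can like can_a.
- can_c: Closed steel can like can_a.
- mallet_head: Hard silicone mallet head lying in front of the bin, a 48 mm thick, 90 mm long cylinder along its x. Origin: under its centre.
- spanner: Open spanner, 160 mm long, lying flat before the bin. Origin: under its middle.
- grease_jar: Closed jar, 64 mm wide, 70 mm high. Origin: centre of its underside.
- lockring: Dark steel ring, 60 mm wide, 12 mm high, lying flat near the padlock. Origin: centre of its underside.
- axle_stub: Upright steel cylinder, 24 mm thick, 70 mm high. Origin: centre of its underside.

How it is judged:
By the outcome, as a careful person would: the job done as asked, in the order asked, and still so for the second after the job is handed in, with the robot touching nothing.
It also fails if it takes over 54 s, if anything falls off the work surface, if the arm or the gripper's body presses on something with over 40 N, if the wrist force passes 120 N, or if a joint passes its speed limit or range.

## Robot

A 6-joint arm with a two-finger parallel gripper is mounted at the origin on the work surface. World frame = base frame: x ahead of the robot, y to its left, z up, the work surface at z = 0. Lengths are in m, angles in degrees, forces in N, time in s.
With the tool pointing down it reaches from about 0.35 to 0.875 m from the base axis. Payload 4.2 kg.
Tool frame: the origin (TCP) lies on the centre line of the jaws, within the pads' length; the fingertips stand 19 mm ahead of it and the grasp point (between the pads) is the TCP; x points along the fingers, y is the direction in which the jaws open and shut, and the axes are right-handed (so a half turn about x gives the same grasp; the last joint's range is limited). The gripper opens to 87 mm and grips with 3 to 60 N. Pads are 19 mm wide; open, the fingers measure 117 mm over their backs; the gripper's body (75 mm by 190 mm) begins 51 mm behind the grasp point.
Start: joints at [89.244, 22.042, 0.453, 0, -68.411, -14.817], TCP at [0.168, 0.602, 0.242] pointing down, gripper open.
Joint ranges: [-179.83, 179.83], [-69.29, 118.12], [-61.27, 80.66], [-181.25, 117.63], [-171.15, -9.14], [-177.46, 177.46]. Speed limits (degrees/s): [159.86, 159.86, 180, 180, 180, 180].

## Interface

Orientations are given as a 3x3 rotation matrix whose columns are the frame's x, y, z axes.
In Python, from station import r, viewer, job, spotter gives the robot as it stands.
- The arm moves only by the tool play_rows, never from a script. Its argument "commands" is a list of rows, each an object of numbers: "fingers": the gripper command: -1 is fully open, 1 is shut, values between are in proportion; "tx", "ty", "tz": the shift along the tool's x, y, z normalised to -1 to 1, where 1 is 750 mm; "ax", "ay", "az": the turn, a rotation vector about the tool's x, y, z normalised to -1 to 1, where 1 is pi rad. In form: [{"fingers": .., "tx": .., "ty": .., "tz": .., "ax": .., "ay": .., "az": ..}, ...]. A call has 1 to 5 rows; each row is the pose to reach, as a shift and turn from the pose commanded when the call began, along the tool's axes at that moment, turning the shorter way round; what a row does not reach only later rows make up. A row lasts 1/12 s, in which the tool goes at most 41.7 mm and 7.16 degrees, less where a joint would pass 70% of its speed; a pose out of reach is approached as far as the arm can. A call with a number of a shift or a turn outside -1 to 1 is refused whole. A call with a gripper value outside its range is refused whole. The fingers move at their own pace and stop on an object; the grip force is fixed at half the most. Time passes only in rows, so rows that repeat a pose let the fingers close. It gives the time, the measured TCP pose, the force and the opening at its end, in the units of the state.
- r.sense(): the state, without advancing time (a new reading comes with each control period).
- viewer.capture(name): name is "side" or "top"; returns a dict with "image" (480x640x3 uint8, red, green, blue), "fx", "fy", "cx", "cy" (pixels), "dist" ([k1, k2, p1, p2, k3] as OpenCV has them; the pictures are not rectified), "R" (3x3) and "t" (3): a world point X has camera coordinates R X + t. Camera axes: x right, y down, z forward; pixel columns grow to the right and rows downward; lengths in m; the calibration is good to about 2 mm. A picture is of the moment at which its call begins. There is no depth.
- job.finish_job(): hands the job in, once; it reports no verdict.
Trained networks look in a picture, given as the dict that the camera call returned (one of the last four; its "shot" number tells which), for a name from the list of things; names that differ only in an ending like _2 or _b are one class to them, and where a whole thing is asked for, a point or a joint stands for the part that bears it (a point fixed in the world has none). Each returns a list of dicts, best first, with "score" (0 to 1); they miss things now and then, are a little off and sometimes report something else, mostly with a low value. They report only what shows in the picture. A call takes as long as a camera call.
- spotter.find_in(name, picture): "uv" ([column, row] in pixels, amid what is visible of it).
- spotter.silhouettes(name, picture): "region" (480x640 bool, what is visible of it) and "uv" ([column, row] in pixels, amid what is visible of it).
The state is a dict: "time_s": time; "joints": joint angles; "joint_velocities": joint speeds; "effort": joint torques, N m; "tcp_pos": TCP position; "ee_rot": TCP orientation; "wrist_force": force on the tool from outside, world axes, zero at the start; "moment": the same for the moment, N m; "gripper_width": opening from 0.0 (shut) to 1.0 (fully open).
Only numpy, scipy, OpenCV 4.12 (cv2) and the standard library are available. Lean on these libraries where they do the work, as an engineer would, in place of code of your own. Each camera call takes 0.05 s, during which the arm holds its last target. There are 200 camera calls.

## Working session

There is one attempt and no reset: what is moved stays moved. The work goes in short steps, Python scripts to look and compute and a tool call to move; the robot and the scene stay as the last step left them, time stands still between calls to the robot, and variables do not carry over. Pictures are saved under pics/ and viewed, about 8 in all and at most 12, crops included, and the job is handed in when it is done.

Besides the shell and the picture viewer there is one more tool, called after ">>>" as a command line: name --argument value ..., lists and objects as JSON in quotes. play_rows: Moves the arm, as the interface text tells. Its arguments: {"type":"object","properties":{"commands":{"type":"array"}},"required":["commands"]}

```bash
ls; mkdir -p pics; cat > h.py <<'E'
import numpy as np, cv2
from station import r, viewer, job, spotter
def K(p): return np.array([[p['fx'],0,p['cx']],[0,p['fy'],p['cy']],[0,0,1.]])
def proj(p,X):
    X=np.atleast_2d(np.array(X,float)); return cv2.projectPoints(X,cv2.Rodrigues(np.array(p['R']))[0],np.array(p['t'],float),K(p),np.array(p['dist'],float))[0][:,0]
def und(p,uv): return cv2.undistortPoints(np.array(uv,float).reshape(-1,1,2),K(p),np.array(p['dist'],float))[:,0]
def tri(p,a,q,b):
    P=[np.c_[np.array(c['R']),np.array(c['t'])] for c in (p,q)]
    X=cv2.triangulatePoints(P[0],P[1],und(p,a).T,und(q,b).T)[:,0]; return X[:3]/X[3]
def save(p,n,crop=None,s=1):
    im=np.ascontiguousarray(p['image'][:,:,::-1])
    if crop: im=im[crop[1]:crop[3],crop[0]:crop[2]]
    cv2.imwrite(f'pics/{n}.png',cv2.resize(im,None,fx=s,fy=s,interpolation=cv2.INTER_CUBIC))
E
python3 - <<'E'
from h import *
import pickle
s=viewer.capture('side');t=viewer.capture('top')
save(s,'s0');save(t,'t0')
pickle.dump((s,t),open('c0.pkl','wb'))
print(r.sense())
for n,p in(('side',s),('top',t)):
    print(n,p['fx'],p['R'],p['t'])
for k in ['bin','padlock','bow_top','toe','bin_door','door_hinge','hasp_hole','lock_top','can_a','mallet_head','lockring','axle_stub','grease_jar','spanner']:
    print(k)
    for n,p in(('side',s),('top',t)):
        try: print('  ',n,[(np.round(d['uv'],1).tolist(),round(d['score'],2)) for d in spotter.find_in(k,p)][:4])
        except Exception as e: print(n,e)
E
```

```text
pics
{'time_s': 0.1, 'joints': array([ 8.92433171e+01,  2.20865230e+01,  3.90193842e-01, -2.45653136e-02,
       -6.84107099e+01, -1.48155459e+01]), 'joint_velocities': array([ 0.09055296, -0.1317266 ,  0.20615611,  0.08526472, -0.02451457,
        0.10549019]), 'effort': array([-9.93558169e-04, -3.91690385e+01,  1.87933642e+01,  4.23188925e+00,
        1.34367059e-02, -7.07935692e-05]), 'tcp_pos': array([0.16764487, 0.60160023, 0.24058679]), 'ee_rot': array([[-4.23303522e-04, -2.68604864e-01, -9.63250356e-01],
       [-1.86272343e-03, -9.63248559e-01,  2.68605181e-01],
       [-9.99998176e-01,  1.90797053e-03, -9.25900657e-05]]), 'wrist_force': array([ 1.45228689e+00, -6.26910115e-04, -9.75270935e-01]), 'moment': array([ 0.01458093, -0.02292637,  0.00314538]), 'gripper_width': 0.9986066130551007}
side 470.1454788241357 [[-0.99673077 -0.08028252  0.00908241]
 [-0.0722378   0.83517173 -0.54522462]
 [ 0.03618663 -0.54409825 -0.83824079]] [0.59242249 0.09667898 0.89608406]
top 483.3406366235456 [[-0.01362144 -0.99985896  0.00982474]
 [-0.99633275  0.01274202 -0.08460906]
 [ 0.08447194 -
[... 696 characters left out ...]
   side [([279.2, 209.3], 0.7), ([362.8, 221.2], 0.61)]
   top [([313.1, 185.0], 0.59)]
can_a
   side [([280.9, 156.7], 0.82), ([376.2, 146.2], 0.72), ([320.7, 139.6], 0.56)]
   top [([444.2, 234.2], 0.87), ([437.0, 288.5], 0.59)]
mallet_head
   side [([335.6, 367.8], 0.86), ([264.6, 366.2], 0.62)]
   top [([215.0, 263.6], 0.62)]
lockring
   side [([225.2, 292.4], 0.82)]
   top [([273.7, 159.9], 0.86), ([219.4, 208.5], 0.58), ([216.0, 264.2], 0.51)]
axle_stub
   side [([246.7, 185.0], 0.61)]
   top [([403.8, 153.2], 0.8)]
grease_jar
   side [([226.3, 232.6], 0.96)]
   top [([339.8, 144.9], 0.81)]
spanner
   side [([262.0, 362.2], 0.95), ([322.0, 139.0], 0.29)]
   top [([224.7, 205.4], 0.91)]
```

View pics/s0.png

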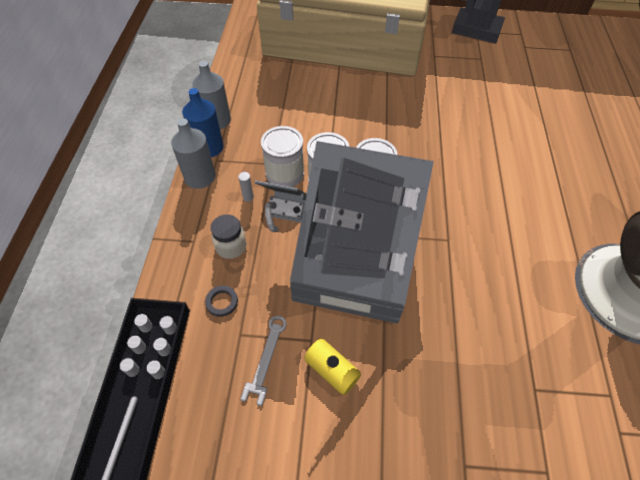

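View pics/t0.png

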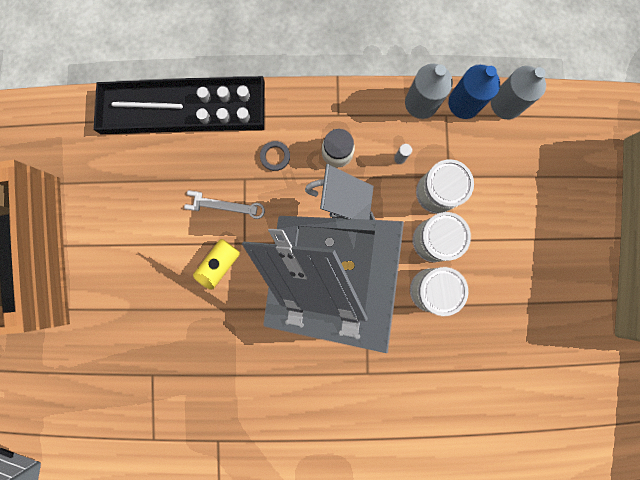

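Side view: bin with its front (label) at the bottom, back edge (317,145)–(432,160), door half open with hinges at right (410,197)/(397,262), padlock at (288,205). Top view: bin back edge (403,222)–(388,352), front (280,216)–(265,325), hood (347,190), shackle hook (314,187). Next, enlarged crops to read corners.

```bash
python3 - <<'E'
import pickle,cv2,numpy as np
from h import save
s,t=pickle.load(open('c0.pkl','rb'))
save(s,'s1',(240,125,440,325),3); save(t,'t1',(230,155,410,360),2.9)
a=cv2.imread('pics/s1.png');b=cv2.imread('pics/t1.png')
E
```

```text
(no output)
```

View pics/s1.png

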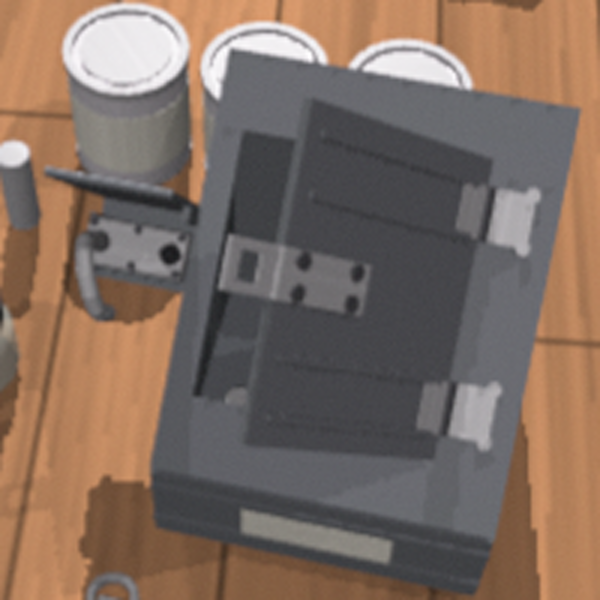

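View pics/t1.png

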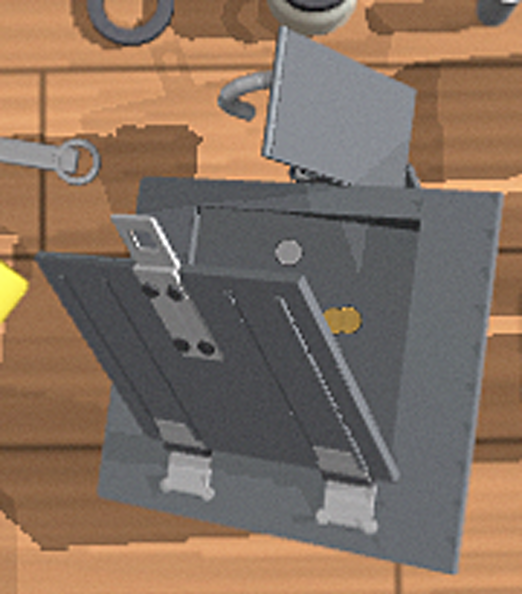

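```bash
cat >> h.py <<'E'
from scipy.spatial.transform import Rotation as Ro
c,s_=np.cos(np.radians(35)),np.sin(np.radians(35))
RL=np.array([[c,0,-s_],[0,1,0],[s_,0,c]])  # lock axes in bin
def binpose(q): return Ro.from_euler('z',q[2]).as_matrix(), np.array([q[0],q[1],0])
def lockpose(q):
    R,o=binpose(q); ol=np.array([0,.153,.15])+RL@[q[3],0,0]; return R@RL, R@ol+o
def lk(q,P):
    R,o=lockpose(q); return np.atleast_2d(P)@R.T+o
def doorP(th,P): # point in door frame -> lock frame ; th opens
    P=np.atleast_2d(P); C,S=np.cos(th),np.sin(th)
    return np.c_[P[:,0],-.21+P[:,1]*C-P[:,2]*S,.003+P[:,1]*S+P[:,2]*C]
def bow(tu,press=0,h=.052): # bow top in lock
    return np.array([[-np.sin(tu)*.021,-np.cos(tu)*.021,h-press]])
E
python3 - <<'E'
from h import *
import pickle
from scipy.optimize import least_squares
s,t=pickle.load(open('c0.pkl','rb'))
B=np.array([[.1,.1,.22],[.1,-.1,.22],[-.1,.1,.08],[-.1,-.1,.08],[-.1,.1,0],[-.1,-.1,0]])
us=np.array([[316.7,141],[433.3,160.7],[291.7,282.3],[404.3,305],[292.3,300],[400,322.3]])
ut=np.array([[402.4,221.2],[387.6,352.6],[278.3,217.1],[263.8,326.4]])
def f(q,full=False):
    R,o=binpose(q); W=B@R.T+o
    return np.r_[proj(s,W)-us, proj(t,W[:4])-ut,
      proj(s,lk(q,[[0,-.042,0]]))-[[296.7,209.3]],
      proj(s,lk(q,doorP(q[4],[0,.168,0])))-[[322.3,213.3]], proj(t,lk(q,doorP(q[4],[0,.168,0])))-[[280.7,238.4]],
      proj(s,lk(q,doorP(q[4],[[-.085,.15,0],[.085,.15,0]])))-[[322,273],[343.5,158.3]],
      proj(t,lk(q,doorP(q[4],[[-.085,.15,0]])))-[[243.3,243.3]]]
x=least_squares(lambda q:f(q).ravel(),[.5,0,-1.5,0,1.0],loss='soft_l1')
print(x.x,np.degrees(x.x[[2,4]]));print(f(x.x).round(1).tolist())
q=x.x;R,o=lockpose(q);print('lock',o.round(4));print(R.round(3))
np.save('q.npy',q)
print('hasp',lk(q,doorP(q[4],[0,.168,0])))
ims=s['image'][:,:,::-1].copy();imt=t['image'][:,:,::-1].copy()
for tu in np.arange(0,2.5,.3):print(tu.round(1),proj(s,lk(q,bow(tu))).round(0),proj(t,lk(q,bow(tu))).round(0), proj(s,lk(q,2*bow(tu,0,.004))).round(0),proj(t,lk(q,2*bow(tu,0,.004))).round(0))
E
```

```text
[ 5.35954067e-01 -1.01716127e-02 -1.70802020e+00  5.89133440e-04
  8.90818317e-01] [-97.86234865  51.04012985]
[[-0.7, -0.2], [0.1, -0.3], [-1.4, -1.4], [1.3, -0.9], [0.3, 1.1], [-1.2, 0.7], [-0.4, 0.2], [-0.8, 0.9], [0.5, -0.5], [0.5, 1.1], [0.2, 0.4], [0.7, 0.2], [-0.4, -0.0], [-0.9, -0.3], [-0.9, -1.1], [-0.2, 0.5]]
lock [ 0.6874 -0.0316  0.1503]
[[-0.112  0.991  0.078]
 [-0.811 -0.137  0.568]
 [ 0.574  0.     0.819]]
hasp [[0.5945504  0.05862655 0.25980492]]
0.0 [[279. 206.]] [[320. 193.]] [[296. 210.]] [[334. 211.]]
0.3 [[277. 210.]] [[317. 193.]] [[294. 217.]] [[328. 210.]]
0.6 [[275. 213.]] [[314. 191.]] [[289. 222.]] [[322. 207.]]
0.9 [[272. 215.]] [[312. 188.]] [[284. 227.]] [[319. 202.]]
1.2 [[269. 216.]] [[311. 185.]] [[277. 229.]] [[316. 195.]]
1.5 [[265. 217.]] [[311. 181.]] [[270. 230.]] [[316. 188.]]
1.8 [[261. 216.]] [[312. 177.]] [[263. 228.]] [[317. 181.]]
2.1 [[258. 214.]] [[313. 174.]] [[257. 224.]] [[320. 174.]]
2.4 [[255. 211.]] [[316. 171.]] [[252. 218.]] [[325. 169.]]
```

Fit residuals ≤1.5 px: lock at (0.687, −0.032, 0.150), door 51° open, shackle turn ≈1.28. Computing the approach.

```bash
cat >> h.py <<'E'
def goal(q,tip,tau,flip=1):
    "tip (m) in lock coords, jaw axis for shackle turn tau -> row values from measured pose (rot, pos)"
    R,o=lockpose(q); st=r.sense(); Rc=np.array(st['ee_rot']); pc=np.array(st['tcp_pos'])
    x=-R[:,2]; y=flip*(R@[np.cos(tau),-np.sin(tau),0]); Rt=np.c_[x,y,np.cross(x,y)]
    pt=R@np.array(tip)+o-.019*x
    d=Rc.T@(pt-pc); w=Ro.from_matrix(Rc.T@Rt).as_rotvec()
    print('t',(d/.75).round(4),'mm',(d*1e3).round(1),'a',(w/np.pi).round(4),'deg',np.degrees(w).round(1),'goal',pt.round(3))
def st(q):
    R,o=lockpose(q); s=r.sense(); X=np.array(s['ee_rot'])
    tip=R.T@(np.array(s['tcp_pos'])+.019*X[:,0]-o)
    print('t',round(s['time_s'],2),'tip lock mm',(tip*1e3).round(1),'xtool in lock',(R.T@X[:,0]).round(3),'y',(R.T@X[:,1]).round(3),'F lock',(R.T@s['wrist_force']).round(1),'w',round(s['gripper_width'],3),'J',np.round(s['joints'],1))
E
python3 - <<'E'
from h import *
q=np.load('q.npy'); st(q)
goal(q,[-.04,-.20,.14],0); goal(q,[-.04,-.20,.14],0,-1)
E
```

```text
t 1.5 tip lock mm [-414.5 -601.5  378.4] xtool in lock [-0.574 -0.    -0.819] y [ 0.812 -0.134 -0.568] F lock [ 0.8 -0.7  0.8] w 0.998 J [ 89.2  22.    0.5  -0.  -68.4 -14.8]
t [-0.0215  0.4997 -0.6079] mm [ -16.1  374.8 -455.9] a [-0.0415  0.0131  0.1941] deg [-7.5  2.4 34.9] goal [0.506 0.119 0.258]
t [-0.0215  0.4997 -0.6079] mm [ -16.1  374.8 -455.9] a [ 0.9146  0.2883 -0.0194] deg [164.6  51.9  -3.5] goal [0.506 0.119 0.258]
```

>>> play_rows --commands '[{"fingers": 1, "tx": -0.0072, "ty": 0.1666, "tz": -0.2026, "ax": 0, "ay": 0, "az": 0}, {"fingers": 1, "tx": -0.0072, "ty": 0.1666, "tz": -0.2026, "ax": 0, "ay": 0, "az": 0}, {"fingers": 1, "tx": -0.0072, "ty": 0.1666, "tz": -0.2026, "ax": 0, "ay": 0, "az": 0}, {"fingers": 1, "tx": -0.0072, "ty": 0.1666, "tz": -0.2026, "ax": 0, "ay": 0, "az": 0}, {"fingers": 1, "tx": -0.0072, "ty": 0.1666, "tz": -0.2026, "ax": 0, "ay": 0, "az": 0}]'

```text
time_s: 1.92
tcp_pos: [0.2816, 0.4382, 0.2473]
ee_rot: [[-0.0, -0.269, -0.963], [-0.0, -0.963, 0.269], [-1.0, 0.0, -0.0]]
wrist_force: [0.3, -0.3, -0.4]
gripper_width: 0.707
```

>>> play_rows --commands '[{"fingers": 1, "tx": -0.0072, "ty": 0.1666, "tz": -0.2026, "ax": 0, "ay": 0, "az": 0}, {"fingers": 1, "tx": -0.0072, "ty": 0.1666, "tz": -0.2026, "ax": 0, "ay": 0, "az": 0}, {"fingers": 1, "tx": -0.0072, "ty": 0.1666, "tz": -0.2026, "ax": 0, "ay": 0, "az": 0}, {"fingers": 1, "tx": -0.0072, "ty": 0.1666, "tz": -0.2026, "ax": 0, "ay": 0, "az": 0}, {"fingers": 1, "tx": -0.0072, "ty": 0.1666, "tz": -0.2026, "ax": 0, "ay": 0, "az": 0}]'

```text
time_s: 2.33
tcp_pos: [0.3944, 0.2772, 0.2529]
ee_rot: [[0.001, -0.27, -0.963], [0.0, -0.963, 0.27], [-1.0, -0.0, -0.0]]
wrist_force: [1.1, -0.1, -0.4]
gripper_width: 0.326
```

```bash
python3 - <<'E'
from h import *
q=np.load('q.npy'); st(q)
goal(q,[-.04,-.20,.14],0)
E
```

```text
t 2.33 tip lock mm [-169.8 -332.5  220.9] xtool in lock [-0.574  0.    -0.819] y [ 0.811 -0.135 -0.569] F lock [-0.3  1.1 -0.3] w 0.326 J [ 54.5   7.5 -17.9   0.  -64.6  19.9]
t [-0.0063  0.1634 -0.2006] mm [  -4.8  122.6 -150.5] a [-0.0419  0.0131  0.1943] deg [-7.5  2.3 35. ] goal [0.506 0.119 0.258]
```

>>> play_rows --commands '[{"fingers": 1, "tx": -0.0063, "ty": 0.1634, "tz": -0.2006, "ax": -0.0419, "ay": 0.0131, "az": 0.1943}, {"fingers": 1, "tx": -0.0063, "ty": 0.1634, "tz": -0.2006, "ax": -0.0419, "ay": 0.0131, "az": 0.1943}, {"fingers": 1, "tx": -0.0063, "ty": 0.1634, "tz": -0.2006, "ax": -0.0419, "ay": 0.0131, "az": 0.1943}, {"fingers": 1, "tx": -0.0063, "ty": 0.1634, "tz": -0.2006, "ax": -0.0419, "ay": 0.0131, "az": 0.1943}, {"fingers": 1, "tx": -0.0063, "ty": 0.1634, "tz": -0.2006, "ax": -0.0419, "ay": 0.0131, "az": 0.1943}]'

```text
time_s: 2.75
tcp_pos: [0.5074, 0.1192, 0.258]
ee_rot: [[-0.078, -0.112, -0.991], [-0.572, -0.809, 0.137], [-0.817, 0.577, -0.001]]
wrist_force: [-1.0, 1.6, 0.2]
gripper_width: 0.023
```

```bash
python3 - <<'E'
from h import *
q=np.load('q.npy'); st(q)
goal(q,[-.04,-.16,.09],0)
E
```

```text
t 2.75 tip lock mm [ -40.3 -199.   140.7] xtool in lock [ 0.004  0.001 -1.   ] y [ 1.    -0.     0.004] F lock [-1.1 -1.2  1. ] w 0.023 J [ 42.4  21.1 -14.1  21.8 -83.8  31.6]
t [ 0.0677  0.0002 -0.052 ] mm [ 50.8   0.2 -39. ] a [-0.0001 -0.0002 -0.0013] deg [-0.  -0.  -0.2] goal [0.542 0.085 0.217]
```

>>> play_rows --commands '[{"fingers": 1, "tx": 0.04, "ty": 0, "tz": -0.035, "ax": 0, "ay": 0, "az": 0}, {"fingers": 1, "tx": 0.06, "ty": 0, "tz": -0.0533, "ax": 0, "ay": 0, "az": 0}, {"fingers": 1, "tx": 0.07, "ty": 0, "tz": -0.065, "ax": 0, "ay": 0, "az": 0}, {"fingers": 1, "tx": 0.0773, "ty": 0, "tz": -0.0733, "ax": 0, "ay": 0, "az": 0}, {"fingers": 1, "tx": 0.0865, "ty": 0, "tz": -0.083, "ax": 0, "ay": 0, "az": 0}]'

```text
time_s: 3.17
tcp_pos: [0.5622, 0.076, 0.2043]
ee_rot: [[-0.078, -0.111, -0.991], [-0.568, -0.812, 0.136], [-0.819, 0.573, 0.0]]
wrist_force: [-2.8, 1.2, -0.0]
gripper_width: 0.005
```

```bash
python3 - <<'E'
from h import *
q=np.load('q.npy'); st(q)
s=viewer.capture('side'); save(s,'s2',(220,100,460,320),2.7)
goal(q,[-.04,-.115,.040],0)
E
```

```text
t 3.17 tip lock mm [ -42.3 -138.8   76.5] xtool in lock [-0.     0.001 -1.   ] y [ 1.     0.001 -0.   ] F lock [-0.7 -3.   0.4] w 0.005 J [ 35.5  26.5 -14.7  25.5 -75.9  34.4]
t [ 0.0473  0.0034 -0.0308] mm [ 35.4   2.5 -23.1] a [ 0.0002 -0.0001  0.0001] deg [ 0. -0.  0.] goal [0.583 0.05  0.176]
```

View pics/s2.png

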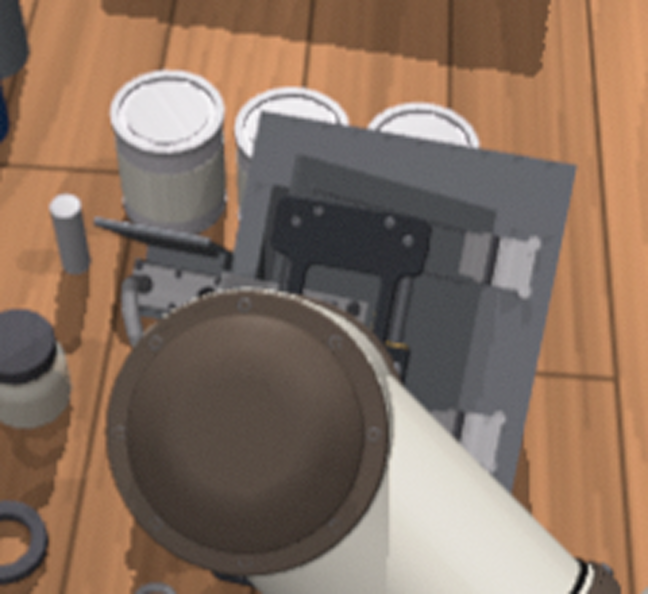

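>>> play_rows --commands '[{"fingers": 1, "tx": 0.0133, "ty": 0.002, "tz": -0.0107, "ax": 0, "ay": 0, "az": 0}, {"fingers": 1, "tx": 0.0267, "ty": 0.002, "tz": -0.02, "ax": 0, "ay": 0, "az": 0}, {"fingers": 1, "tx": 0.0387, "ty": 0.002, "tz": -0.0267, "ax": 0, "ay": 0, "az": 0}, {"fingers": 1, "tx": 0.0507, "ty": 0.002, "tz": -0.032, "ax": 0, "ay": 0, "az": 0}, {"fingers": 1, "tx": 0.0613, "ty": 0.002, "tz": -0.036, "ax": 0, "ay": 0, "az": 0}]'

```text
time_s: 3.63
tcp_pos: [0.5853, 0.0445, 0.1664]
ee_rot: [[-0.078, -0.111, -0.991], [-0.568, -0.812, 0.136], [-0.819, 0.573, 0.0]]
wrist_force: [-1.4, 1.7, 1.1]
gripper_width: 0.002
```

>>> play_rows --commands '[{"fingers": 1, "tx": 0.008, "ty": 0, "tz": -0.002, "ax": 0, "ay": 0, "az": 0}, {"fingers": 1, "tx": 0.016, "ty": 0, "tz": -0.004, "ax": 0, "ay": 0, "az": 0}, {"fingers": 1, "tx": 0.0213, "ty": 0, "tz": -0.006, "ax": 0, "ay": 0, "az": 0}, {"fingers": 1, "tx": 0.0213, "ty": 0, "tz": -0.006, "ax": 0, "ay": 0, "az": 0}]'

```text
time_s: 3.97
tcp_pos: [0.5881, 0.0346, 0.1533]
ee_rot: [[-0.079, -0.111, -0.991], [-0.568, -0.811, 0.136], [-0.819, 0.574, 0.001]]
wrist_force: [-0.1, 0.2, 0.0]
gripper_width: 0.002
```

```bash
python3 - <<'E'
from h import *
q=np.load('q.npy'); st(q)
E
```

```text
t 3.97 tip lock mm [ -40.9 -107.4   13.2] xtool in lock [ 0.    -0.001 -1.   ] y [1.    0.001 0.   ] F lock [-0.2 -0.1  0.1] w 0.002 J [ 30.6  30.3 -17.3  28.8 -68.7  34.6]
```

>>> play_rows --commands '[{"fingers": 1, "tx": 0.003, "ty": 0, "tz": 0, "ax": 0, "ay": 0, "az": 0}, {"fingers": 1, "tx": 0.005, "ty": 0, "tz": 0, "ax": 0, "ay": 0, "az": 0}, {"fingers": 1, "tx": 0.0065, "ty": 0, "tz": 0, "ax": 0, "ay": 0, "az": 0}, {"fingers": 1, "tx": 0.0065, "ty": 0, "tz": 0, "ax": 0, "ay": 0, "az": 0}]'

```text
time_s: 4.3
tcp_pos: [0.5882, 0.0327, 0.1503]
ee_rot: [[-0.077, -0.111, -0.991], [-0.568, -0.812, 0.135], [-0.82, 0.573, -0.001]]
wrist_force: [0.3, 0.9, 0.7]
gripper_width: 0.006
```

```bash
python3 - <<'E'
from h import *
q=np.load('q.npy'); st(q)
E
```

```text
t 4.3 tip lock mm [ -41.1 -107.1    9.7] xtool in lock [-0.001  0.001 -1.   ] y [ 1.     0.001 -0.001] F lock [-0.4  0.2  1.1] w 0.006 J [ 30.4  30.4 -17.7  29.1 -68.1  34.5]
```

Force is rising only slightly; continue in small steps.

>>> play_rows --commands '[{"fingers": 1, "tx": 0.002, "ty": 0, "tz": 0, "ax": 0, "ay": 0, "az": 0}, {"fingers": 1, "tx": 0.003, "ty": 0, "tz": 0, "ax": 0, "ay": 0, "az": 0}, {"fingers": 1, "tx": 0.003, "ty": 0, "tz": 0, "ax": 0, "ay": 0, "az": 0}]'

```text
time_s: 4.55
tcp_pos: [0.5878, 0.0314, 0.1481]
ee_rot: [[-0.078, -0.111, -0.991], [-0.568, -0.812, 0.136], [-0.819, 0.573, 0.0]]
wrist_force: [1.0, 0.1, 0.9]
gripper_width: 0.002
```

>>> play_rows --commands '[{"fingers": 1, "tx": 0.001, "ty": 0, "tz": 0, "ax": 0, "ay": 0, "az": 0}, {"fingers": 1, "tx": 0.002, "ty": 0, "tz": 0, "ax": 0, "ay": 0, "az": 0}, {"fingers": 1, "tx": 0.002, "ty": 0, "tz": 0, "ax": 0, "ay": 0, "az": 0}]'

```text
time_s: 4.8
tcp_pos: [0.5878, 0.031, 0.1476]
ee_rot: [[-0.077, -0.111, -0.991], [-0.568, -0.812, 0.135], [-0.82, 0.573, -0.001]]
wrist_force: [-1.3, 3.7, 5.0]
gripper_width: 0.006
```

```bash
python3 - <<'E'
from h import *
q=np.load('q.npy'); st(q)
E
```

```text
t 4.8 tip lock mm [ -41.2 -107.2    6.5] xtool in lock [-0.001  0.002 -1.   ] y [ 1.     0.001 -0.001] F lock [ 0.1 -1.8  6.1] w 0.006 J [ 30.2  30.5 -18.   29.2 -67.7  34.3]
```

>>> play_rows --commands '[{"fingers": 1, "tx": 0.0025, "ty": 0, "tz": 0, "ax": 0, "ay": 0, "az": 0}, {"fingers": 1, "tx": 0.0025, "ty": 0, "tz": 0, "ax": 0, "ay": 0, "az": 0}]'

```text
time_s: 4.97
tcp_pos: [0.5878, 0.0309, 0.1475]
ee_rot: [[-0.075, -0.111, -0.991], [-0.568, -0.812, 0.134], [-0.82, 0.573, -0.002]]
wrist_force: [-5.1, 9.0, 10.4]
gripper_width: 0.006
```

>>> play_rows --commands '[{"fingers": 1, "tx": -0.05, "ty": 0, "tz": 0, "ax": 0, "ay": 0, "az": 0}, {"fingers": 1, "tx": -0.1, "ty": 0, "tz": 0.03, "ax": 0, "ay": 0, "az": 0}, {"fingers": 1, "tx": -0.15, "ty": 0, "tz": 0.08, "ax": 0, "ay": 0, "az": 0}, {"fingers": 1, "tx": -0.2, "ty": 0, "tz": 0.12, "ax": 0, "ay": 0, "az": 0}, {"fingers": 1, "tx": -0.2, "ty": 0, "tz": 0.17, "ax": 0, "ay": 0, "az": 0}]'

```text
time_s: 5.38
tcp_pos: [0.4839, 0.131, 0.268]
ee_rot: [[-0.074, -0.113, -0.991], [-0.566, -0.813, 0.135], [-0.821, 0.57, -0.004]]
wrist_force: [-0.2, 2.4, 1.5]
gripper_width: 0.007
```

```bash
python3 - <<'E'
from h import *
q=np.load('q.npy'); st(q)
import pickle
s=viewer.capture('side');t=viewer.capture('top');pickle.dump((s,t),open('c1.pkl','wb'))
a=cv2.resize(s['image'][120:330,230:450,::-1],None,fx=1.8,fy=1.8); b=cv2.resize(t['image'][150:360,220:440,::-1],None,fx=1.8,fy=1.8)
cv2.imwrite('pics/st3.png',np.hstack([a,b]))
E
```

```text
t 5.38 tip lock mm [ -41.7 -223.8  153.8] xtool in lock [-0.004  0.004 -1.   ] y [ 1.    -0.001 -0.004] F lock [-1.1 -0.5  2.6] w 0.007 J [ 45.   19.  -15.1  20.4 -85.1  30. ]
```

View pics/st3.png

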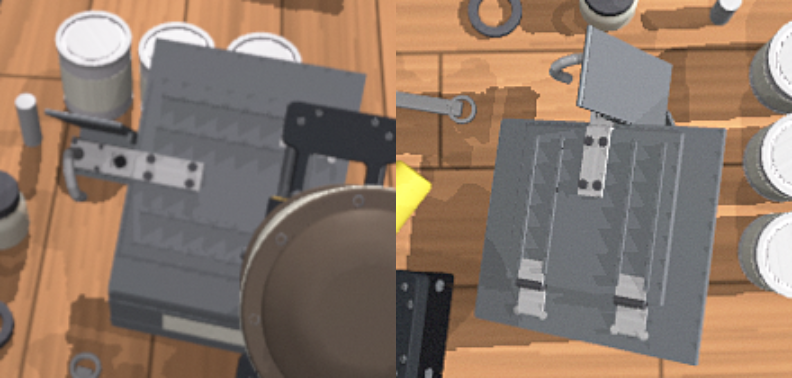

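Door shut: the hasp plate lies flush over the padlock with its hole at (120,160) in the left crop; shackle still swung downhill at (75,185). Now the shackle approach.

```bash
python3 - <<'E'
from h import *
q=np.load('q.npy')
goal(q,[-.0202,-.0056,.11],1.3)
E
```

```text
t [ 0.0584  0.0287 -0.2956] mm [  43.8   21.5 -221.7] a [ 4.149e-01 -2.000e-04  1.800e-03] deg [74.7 -0.   0.3] goal [0.694 0.059 0.244]
```

>>> play_rows --commands '[{"fingers": 0, "tx": 0.02, "ty": 0.0287, "tz": -0.2, "ax": 0.195, "ay": 0, "az": 0.0018}, {"fingers": 0, "tx": 0.02, "ty": 0.0287, "tz": -0.2, "ax": 0.195, "ay": 0, "az": 0.0018}, {"fingers": 0, "tx": 0.02, "ty": 0.0287, "tz": -0.2, "ax": 0.195, "ay": 0, "az": 0.0018}, {"fingers": 0, "tx": 0.02, "ty": 0.0287, "tz": -0.2, "ax": 0.195, "ay": 0, "az": 0.0018}, {"fingers": 0, "tx": 0.02, "ty": 0.0287, "tz": -0.2, "ax": 0.195, "ay": 0, "az": 0.0018}]'

```text
time_s: 5.9
tcp_pos: [0.6308, 0.0796, 0.2627]
ee_rot: [[-0.085, -0.666, -0.741], [-0.573, -0.576, 0.583], [-0.815, 0.474, -0.333]]
wrist_force: [-0.7, 0.3, -1.3]
gripper_width: 0.298
```

```bash
python3 - <<'E'
from h import *
q=np.load('q.npy');st(q)
goal(q,[-.0202,-.0056,.10],1.3)
E
```

```text
t 5.9 tip lock mm [-19.3 -71.5 131.8] xtool in lock [ 0.007 -0.006 -1.   ] y [ 0.814 -0.581  0.009] F lock [-0.9 -0.7 -0.9] w 0.298 J [ 32.3  30.2   0.   26.1 -85.2   6. ]
t [ 0.0419 -0.0522 -0.0708] mm [ 31.4 -39.1 -53.1] a [ 0.2164 -0.0007 -0.0028] deg [38.9 -0.1 -0.5] goal [0.694 0.053 0.236]
```

>>> play_rows --commands '[{"fingers": 0, "tx": 0.0419, "ty": -0.0522, "tz": -0.0708, "ax": 0.2164, "ay": -0.0007, "az": -0.0028}, {"fingers": 0, "tx": 0.0419, "ty": -0.0522, "tz": -0.0708, "ax": 0.2164, "ay": -0.0007, "az": -0.0028}, {"fingers": 0, "tx": 0.0419, "ty": -0.0522, "tz": -0.0708, "ax": 0.2164, "ay": -0.0007, "az": -0.0028}, {"fingers": 0, "tx": 0.0419, "ty": -0.0522, "tz": -0.0708, "ax": 0.2164, "ay": -0.0007, "az": -0.0028}, {"fingers": 0, "tx": 0.0419, "ty": -0.0522, "tz": -0.0708, "ax": 0.2164, "ay": -0.0007, "az": -0.0028}]'

```text
time_s: 6.32
tcp_pos: [0.6907, 0.055, 0.2366]
ee_rot: [[-0.079, -0.974, -0.213], [-0.568, -0.132, 0.812], [-0.819, 0.185, -0.543]]
wrist_force: [0.6, -0.6, 0.8]
gripper_width: 0.493
```

>>> play_rows --commands '[{"fingers": 0, "tx": 0, "ty": 0, "tz": 0, "ax": 0.017, "ay": 0, "az": 0}, {"fingers": 0, "tx": 0, "ty": 0, "tz": 0, "ax": 0.017, "ay": 0, "az": 0}]'

```text
time_s: 6.48
tcp_pos: [0.6905, 0.0556, 0.2375]
ee_rot: [[-0.078, -0.983, -0.167], [-0.568, -0.094, 0.818], [-0.819, 0.158, -0.551]]
wrist_force: [-0.2, -0.7, -0.1]
gripper_width: 0.496
```

```bash
python3 - <<'E'
from h import *
q=np.load('q.npy');st(q)
goal(q,[-.0202,-.0056,.038],1.3)
s=viewer.capture('side');t=viewer.capture('top')
a=cv2.resize(s['image'][120:330,230:450,::-1],None,fx=1.8,fy=1.8); b=cv2.resize(t['image'][120:330,220:440,::-1],None,fx=1.8,fy=1.8)
cv2.imwrite('pics/st4.png',np.hstack([a,b]))
E
```

```text
t 6.48 tip lock mm [-21.1  -8.9 102.2] xtool in lock [-0.     0.001 -1.   ] y [ 0.277 -0.961 -0.001] F lock [ 0.6 -0.1 -0.5] w 0.496 J [ 28.   35.7   5.6  27.9 -83.1 -29. ]
t [ 0.0856 -0.0039 -0.0023] mm [64.2 -2.9 -1.8] a [ 0.0031 -0.      0.0003] deg [ 0.6 -0.   0.1] goal [0.689 0.018 0.185]
```

View pics/st4.png

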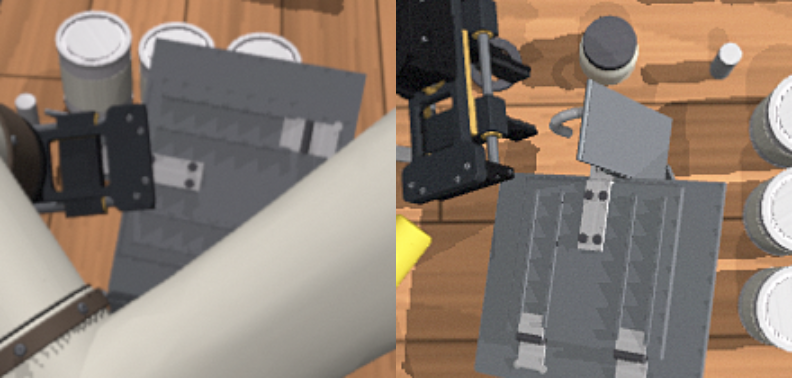

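```bash
python3 - <<'E'
from h import *
import pickle
q=np.load('q.npy');s,t=pickle.load(open('c1.pkl','rb'))
x=r.sense();R=np.array(x['ee_rot']);p=np.array(x['tcp_pos'])+.019*R[:,0]
f=lambda P:((proj(t,P)-[220,120])*1.8+[396,0]).round(0).tolist()
print('tips',f([p+R[:,1]*d for d in(-.0365,-.0215,0,.0215,.0365)]))
print('bow',f(lk(q,bow(1.3))),f(lk(q,bow(1.15))),'legtop',f(lk(q,[[0,0,.031]])))
P=lk(q,[[-.0202,-.0056,.038]])[0];print('goaltips',f([P+R[:,1]*d for d in(-.0365,-.0215,0,.0215,.0365)]))
E
```

```text
tips [[519.0, 65.0], [521.0, 81.0], [523.0, 105.0], [526.0, 129.0], [528.0, 146.0]]
bow [[560.0, 115.0]] [[560.0, 118.0]] legtop [[592.0, 114.0]]
goaltips [[565.0, 81.0], [566.0, 96.0], [569.0, 118.0], [571.0, 141.0], [573.0, 157.0]]
```

Left crop: gripper above the lock; right crop: finger tips at (528,70) and (540,130) straddle the bow at (560,117), matching prediction. Descend and grip.

>>> play_rows --commands '[{"fingers": 0, "tx": 0.02, "ty": -0.0039, "tz": -0.0023, "ax": 0.0031, "ay": 0, "az": 0}, {"fingers": 0, "tx": 0.04, "ty": -0.0039, "tz": -0.0023, "ax": 0.0031, "ay": 0, "az": 0}, {"fingers": 0, "tx": 0.06, "ty": -0.0039, "tz": -0.0023, "ax": 0.0031, "ay": 0, "az": 0}, {"fingers": 0, "tx": 0.0856, "ty": -0.0039, "tz": -0.0023, "ax": 0.0031, "ay": 0, "az": 0}, {"fingers": 0, "tx": 0.0856, "ty": -0.0039, "tz": -0.0023, "ax": 0.0031, "ay": 0, "az": 0}]'

```text
time_s: 7.0
tcp_pos: [0.6867, 0.0167, 0.1833]
ee_rot: [[-0.082, -0.984, -0.16], [-0.569, -0.086, 0.818], [-0.818, 0.158, -0.552]]
wrist_force: [-1.4, -0.3, -1.2]
gripper_width: 0.504
```

```bash
python3 - <<'E'
from h import *
q=np.load('q.npy');st(q)
E
```

```text
t 7.0 tip lock mm [-20.2  -7.4  35.4] xtool in lock [ 0.001 -0.004 -1.   ] y [ 0.271 -0.963  0.004] F lock [-0.3 -1.3 -1.3] w 0.504 J [ 25.1  36.7  -1.   29.7 -75.5 -31. ]
```

>>> play_rows --commands '[{"fingers": 0.3, "tx": -0.005, "ty": 0, "tz": 0, "ax": 0, "ay": 0, "az": 0}, {"fingers": 1, "tx": -0.005, "ty": 0, "tz": 0, "ax": 0, "ay": 0, "az": 0}, {"fingers": 1, "tx": -0.005, "ty": 0, "tz": 0, "ax": 0, "ay": 0, "az": 0}, {"fingers": 1, "tx": -0.005, "ty": 0, "tz": 0, "ax": 0, "ay": 0, "az": 0}, {"fingers": 1, "tx": -0.005, "ty": 0, "tz": 0, "ax": 0, "ay": 0, "az": 0}]'

```text
time_s: 7.42
tcp_pos: [0.6897, 0.0218, 0.1908]
ee_rot: [[-0.073, -0.985, -0.157], [-0.567, -0.089, 0.819], [-0.82, 0.149, -0.552]]
wrist_force: [-0.3, 0.3, 0.5]
gripper_width: 0.206
```

>>> play_rows --commands '[{"fingers": 1, "tx": 0, "ty": 0, "tz": 0, "ax": 0, "ay": 0, "az": 0}, {"fingers": 1, "tx": 0, "ty": 0, "tz": 0, "ax": 0, "ay": 0, "az": 0}]'

```text
time_s: 7.58
tcp_pos: [0.6896, 0.0215, 0.1905]
ee_rot: [[-0.074, -0.985, -0.158], [-0.567, -0.089, 0.819], [-0.82, 0.15, -0.552]]
wrist_force: [-0.9, 1.2, 1.5]
gripper_width: 0.102
```

```bash
python3 - <<'E'
from h import *
q=np.load('q.npy');st(q);print(r.sense()['moment'])
E
```

```text
t 7.58 tip lock mm [-20.4  -5.1  44.2] xtool in lock [-0.002  0.005 -1.   ] y [ 0.268 -0.963 -0.005] F lock [ 0.  -1.1  1.9] w 0.102 J [ 25.5  36.5  -0.3  29.7 -76.  -30.9]
[ 1.42935618 -0.09459959 -0.10278118]
```

>>> play_rows --commands '[{"fingers": 1, "tx": 0, "ty": 0, "tz": 0, "ax": 0, "ay": 0, "az": 0}, {"fingers": 1, "tx": 0, "ty": 0, "tz": 0, "ax": 0, "ay": 0, "az": 0}, {"fingers": 1, "tx": 0, "ty": 0, "tz": 0, "ax": 0, "ay": 0, "az": 0}]'

```text
time_s: 7.83
tcp_pos: [0.6896, 0.0215, 0.1904]
ee_rot: [[-0.074, -0.985, -0.157], [-0.567, -0.088, 0.819], [-0.82, 0.15, -0.552]]
wrist_force: [-0.8, 2.2, 1.1]
gripper_width: 0.102
```

```bash
python3 - <<'E'
from h import *
q=np.load('q.npy');st(q);print(r.sense()['moment'])
for tau in (1.0,.7,.35,0): goal(q,[-.021*np.sin(tau),-.021*np.cos(tau),.040],tau)
t=viewer.capture('top');save(t,'t5',(230,120,410,260),4)
E
```

```text
t 7.83 tip lock mm [-20.4  -5.1  44.2] xtool in lock [-0.002  0.005 -1.   ] y [ 0.268 -0.963 -0.005] F lock [-1.  -1.1  2.1] w 0.102 J [ 25.5  36.5  -0.3  29.7 -76.  -30.9]
[ 1.59811085 -0.01486426 -0.09832918]
t [ 0.0055  0.0089 -0.0012] mm [ 4.1  6.7 -0.9] a [-0.0954 -0.0001  0.0016] deg [-17.2  -0.    0.3] goal [0.683 0.018 0.189]
t [ 0.0055  0.0165 -0.0048] mm [ 4.1 12.4 -3.6] a [-0.1909 -0.0003  0.0016] deg [-34.4  -0.1   0.3] goal [0.678 0.015 0.191]
t [ 0.0055  0.0234 -0.0117] mm [ 4.1 17.6 -8.7] a [-0.3023 -0.0006  0.0015] deg [-54.4  -0.1   0.3] goal [0.673 0.01  0.195]
t [ 0.0054  0.0276 -0.0204] mm [  4.1  20.7 -15.3] a [-0.4137 -0.0009  0.0014] deg [-74.5  -0.2   0.3] goal [0.671 0.005 0.199]
```

View pics/t5.png

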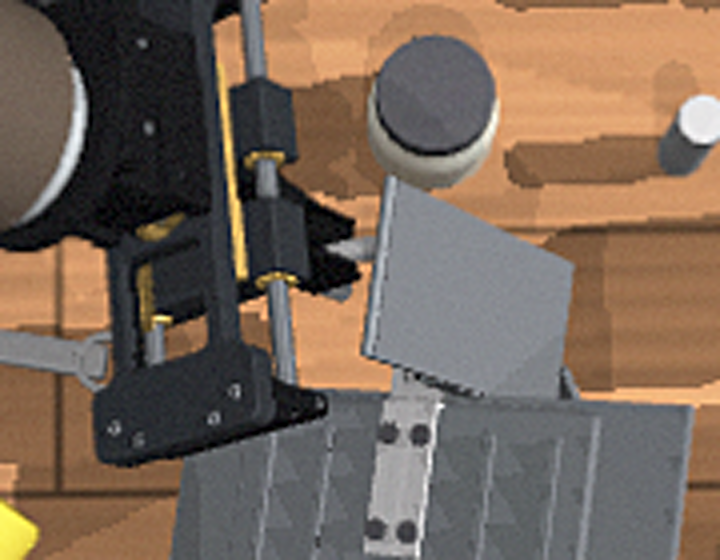

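Fingers have closed on the bow (hook emerging at (345,255)–(345,290) in the crop) but shallowly; I'll reopen slightly, go 6 mm deeper and regrip.

>>> play_rows --commands '[{"fingers": 0.5, "tx": 0, "ty": 0, "tz": 0, "ax": 0, "ay": 0, "az": 0}, {"fingers": 0.5, "tx": 0, "ty": 0, "tz": 0, "ax": 0, "ay": 0, "az": 0}, {"fingers": 0.5, "tx": 0.004, "ty": 0, "tz": 0, "ax": 0, "ay": 0, "az": 0}, {"fingers": 0.5, "tx": 0.007, "ty": 0, "tz": 0, "ax": 0, "ay": 0, "az": 0}, {"fingers": 0.5, "tx": 0.007, "ty": 0, "tz": 0, "ax": 0, "ay": 0, "az": 0}]'

```text
time_s: 8.3
tcp_pos: [0.6885, 0.0174, 0.1849]
ee_rot: [[-0.076, -0.985, -0.158], [-0.568, -0.087, 0.818], [-0.82, 0.152, -0.553]]
wrist_force: [0.2, 0.4, -0.7]
gripper_width: 0.247
```

```bash
python3 - <<'E'
from h import *
q=np.load('q.npy');st(q);print(r.sense()['moment'])
E
```

```text
t 8.3 tip lock mm [-20.1  -5.6  37.2] xtool in lock [-0.001  0.002 -1.   ] y [ 0.268 -0.963 -0.002] F lock [-0.8  0.1 -0.3] w 0.247 J [ 25.2  36.6  -0.9  29.8 -75.4 -31.1]
[ 1.27434982 -0.19689493 -0.03802423]
```

>>> play_rows --commands '[{"fingers": 1, "tx": 0, "ty": 0, "tz": 0, "ax": 0, "ay": 0, "az": 0}, {"fingers": 1, "tx": 0, "ty": 0, "tz": 0, "ax": 0, "ay": 0, "az": 0}, {"fingers": 1, "tx": 0, "ty": 0, "tz": 0, "ax": 0, "ay": 0, "az": 0}, {"fingers": 1, "tx": 0, "ty": 0, "tz": 0, "ax": 0, "ay": 0, "az": 0}]'

```text
time_s: 8.63
tcp_pos: [0.6892, 0.0181, 0.1858]
ee_rot: [[-0.074, -0.985, -0.157], [-0.568, -0.088, 0.819], [-0.82, 0.15, -0.552]]
wrist_force: [1.3, -0.8, -1.8]
gripper_width: 0.099
```

```bash
python3 - <<'E'
from h import *
q=np.load('q.npy');st(q)
for tau in (1.15,1.0,.85,.7,.55): goal(q,[-.021*np.sin(tau),-.021*np.cos(tau),.038],tau)
E
```

```text
t 8.63 tip lock mm [-20.2  -5.   38.4] xtool in lock [-0.001  0.004 -1.   ] y [ 0.268 -0.963 -0.004] F lock [-0.5  1.4 -1.8] w 0.099 J [ 25.2  36.6  -0.8  29.9 -75.4 -31.1]
t [ 0.0006  0.0049 -0.0001] mm [ 0.4  3.7 -0. ] a [-0.0476 -0.      0.0014] deg [-8.6 -0.   0.3] goal [0.686 0.018 0.186]
t [ 0.0005  0.009  -0.001 ] mm [ 0.4  6.8 -0.7] a [-0.0954 -0.0001  0.0014] deg [-17.2  -0.    0.3] goal [0.683 0.017 0.187]
t [ 0.0005  0.0129 -0.0025] mm [ 0.4  9.7 -1.9] a [-0.1431 -0.0002  0.0014] deg [-25.8  -0.    0.3] goal [0.68  0.016 0.188]
t [ 0.0005  0.0165 -0.0046] mm [ 0.4 12.4 -3.5] a [-0.1909 -0.0003  0.0014] deg [-34.4  -0.1   0.3] goal [0.678 0.014 0.189]
t [ 0.0005  0.0198 -0.0073] mm [ 0.4 14.9 -5.4] a [-0.2386 -0.0004  0.0014] deg [-43.   -0.1   0.3] goal [0.675 0.012 0.191]
```

>>> play_rows --commands '[{"fingers": 1, "tx": 0, "ty": 0.0041, "tz": 0, "ax": -0.0382, "ay": 0, "az": 0}, {"fingers": 1, "tx": 0, "ty": 0.0075, "tz": -0.0006, "ax": -0.0764, "ay": 0, "az": 0}, {"fingers": 1, "tx": 0, "ty": 0.0108, "tz": -0.0016, "ax": -0.1146, "ay": 0, "az": 0}, {"fingers": 1, "tx": 0, "ty": 0.0136, "tz": -0.003, "ax": -0.1528, "ay": 0, "az": 0}, {"fingers": 1, "tx": 0, "ty": 0.0165, "tz": -0.0046, "ax": -0.1909, "ay": 0, "az": 0}]'

```text
time_s: 9.05
tcp_pos: [0.678, 0.0141, 0.1896]
ee_rot: [[-0.073, -0.72, -0.69], [-0.567, -0.539, 0.623], [-0.82, 0.437, -0.369]]
wrist_force: [2.9, -3.6, -1.5]
gripper_width: 0.102
```

```bash
python3 - <<'E'
from h import *
q=np.load('q.npy');st(q)
for tau in (.7,.58,.46,.34,.22,.1,0): goal(q,[-.021*np.sin(tau),-.021*np.cos(tau),.038],tau)
E
```

```text
t 9.05 tip lock mm [-13.5 -15.5  38.4] xtool in lock [-0.002  0.005 -1.   ] y [ 0.768 -0.64  -0.005] F lock [ 1.7  3.3 -3.1] w 0.102 J [ 25.3  35.2  -2.7  29.9 -74.9   3.2]
t [0.0005 0.0003 0.0005] mm [0.4 0.2 0.4] a [ 0.0018 -0.0009  0.0015] deg [ 0.3 -0.2  0.3] goal [0.678 0.014 0.189]
t [0.0005 0.0037 0.0004] mm [0.4 2.7 0.3] a [-0.0364 -0.001   0.0015] deg [-6.6 -0.2  0.3] goal [0.676 0.013 0.19 ]
t [ 0.0005  0.007  -0.0002] mm [ 0.4  5.2 -0.2] a [-0.0746 -0.0011  0.0014] deg [-13.4  -0.2   0.3] goal [0.674 0.011 0.192]
t [ 0.0005  0.0102 -0.0012] mm [ 0.4  7.6 -0.9] a [-0.1128 -0.0012  0.0014] deg [-20.3  -0.2   0.2] goal [0.673 0.009 0.193]
t [ 0.0005  0.0133 -0.0026] mm [ 0.4  9.9 -1.9] a [-0.151  -0.0013  0.0013] deg [-27.2  -0.2   0.2] goal [0.672 0.007 0.194]
t [ 0.0005  0.0161 -0.0043] mm [ 0.3 12.1 -3.2] a [-0.1892 -0.0013  0.0012] deg [-34.1  -0.2   0.2] goal [0.671 0.005 0.196]
t [ 0.0005  0.0184 -0.0059] mm [ 0.3 13.8 -4.5] a [-0.221  -0.0014  0.0011] deg [-39.8  -0.3   0.2] goal [0.671 0.004 0.197]
```

Working well, forces small. Continue the turn.

>>> play_rows --commands '[{"fingers": 1, "tx": 0, "ty": 0.0037, "tz": 0.0002, "ax": -0.0364, "ay": 0, "az": 0}, {"fingers": 1, "tx": 0, "ty": 0.007, "tz": -0.0002, "ax": -0.0746, "ay": 0, "az": 0}, {"fingers": 1, "tx": 0, "ty": 0.0102, "tz": -0.0012, "ax": -0.1128, "ay": 0, "az": 0}, {"fingers": 1, "tx": 0, "ty": 0.0133, "tz": -0.0026, "ax": -0.151, "ay": 0, "az": 0}, {"fingers": 1, "tx": 0, "ty": 0.0161, "tz": -0.0043, "ax": -0.1892, "ay": 0, "az": 0}]'

```text
time_s: 9.47
tcp_pos: [0.6719, 0.0055, 0.1961]
ee_rot: [[-0.072, -0.211, -0.975], [-0.567, -0.795, 0.214], [-0.82, 0.568, -0.062]]
wrist_force: [4.0, -3.0, -1.6]
gripper_width: 0.104
```

```bash
python3 - <<'E'
from h import *
q=np.load('q.npy');st(q)
for tau in (0,): goal(q,[-.021*np.sin(tau),-.021*np.cos(tau),.038],tau)
E
```

```text
t 9.47 tip lock mm [ -2.1 -20.3  38.4] xtool in lock [-0.002  0.006 -1.   ] y [ 0.995 -0.1   -0.003] F lock [ 1.1  4.3 -2.7] w 0.104 J [ 24.9  34.2  -3.8  30.1 -74.6  37.6]
t [0.0005 0.0029 0.0004] mm [0.4 2.1 0.3] a [-0.0319 -0.0019  0.0008] deg [-5.7 -0.3  0.2] goal [0.671 0.004 0.197]
```

>>> play_rows --commands '[{"fingers": 1, "tx": 0, "ty": 0.0029, "tz": -0.001, "ax": -0.0319, "ay": 0, "az": 0}, {"fingers": 1, "tx": 0, "ty": 0.0029, "tz": -0.001, "ax": -0.0319, "ay": 0, "az": 0}, {"fingers": 1, "tx": 0, "ty": 0.0029, "tz": -0.001, "ax": -0.0319, "ay": 0, "az": 0}]'

```text
time_s: 9.72
tcp_pos: [0.6717, 0.0038, 0.1974]
ee_rot: [[-0.073, -0.12, -0.99], [-0.567, -0.811, 0.141], [-0.82, 0.572, -0.009]]
wrist_force: [3.6, -1.9, -2.0]
gripper_width: 0.107
```

```bash
python3 - <<'E'
from h import *
q=np.load('q.npy');st(q);print(r.sense()['moment'])
for tau in (0,): goal(q,[-.021*np.sin(tau),-.021*np.cos(tau),.038],tau)
s=viewer.capture('side');t=viewer.capture('top')
a=cv2.resize(s['image'][150:270,230:350,::-1],None,fx=3.3,fy=3.3,interpolation=2); b=cv2.resize(t['image'][130:250,260:380,::-1],None,fx=3.3,fy=3.3,interpolation=2)
cv2.imwrite('pics/st6.png',np.hstack([a,b]))
E
```

```text
t 9.72 tip lock mm [ -0.  -20.3  38.4] xtool in lock [-0.002  0.005 -1.   ] y [ 1.    -0.008 -0.002] F lock [-0.1  3.9 -2.4] w 0.107 J [ 24.7  34.1  -3.7  30.2 -74.7  43. ]
[ 0.89005641 -1.03515983  0.68386133]
t [ 0.0005 -0.      0.0008] mm [ 0.4 -0.   0.6] a [-0.0026 -0.0016  0.0006] deg [-0.5 -0.3  0.1] goal [0.671 0.004 0.197]
```

View pics/st6.png

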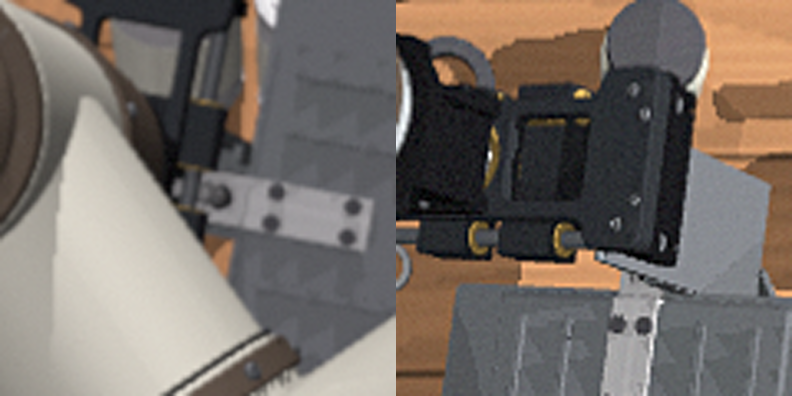

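Left crop: the toe's dark leg at (215,195) stands over the hasp hole, in line with the plate. Press in steps.

>>> play_rows --commands '[{"fingers": 1, "tx": 0.004, "ty": 0, "tz": 0, "ax": -0.002, "ay": 0, "az": 0}, {"fingers": 1, "tx": 0.008, "ty": 0, "tz": 0, "ax": -0.002, "ay": 0, "az": 0}, {"fingers": 1, "tx": 0.012, "ty": 0, "tz": 0, "ax": -0.002, "ay": 0, "az": 0}, {"fingers": 1, "tx": 0.012, "ty": 0, "tz": 0, "ax": -0.002, "ay": 0, "az": 0}]'

```text
time_s: 10.15
tcp_pos: [0.671, -0.0004, 0.1914]
ee_rot: [[-0.072, -0.112, -0.991], [-0.568, -0.812, 0.133], [-0.82, 0.572, -0.005]]
wrist_force: [0.7, 2.4, 4.8]
gripper_width: 0.103
```

```bash
python3 - <<'E'
from h import *
q=np.load('q.npy');st(q);print(r.sense()['moment'])
E
```

```text
t 10.15 tip lock mm [  0.1 -20.4  31.1] xtool in lock [-0.002  0.007 -1.   ] y [ 1.     0.    -0.002] F lock [0.7 0.4 5.4] w 0.103 J [ 24.4  34.2  -4.6  30.5 -73.8  43.2]
[ 1.01180867 -0.34269254  0.07936396]
```

>>> play_rows --commands '[{"fingers": 1, "tx": 0.004, "ty": 0, "tz": 0, "ax": 0, "ay": 0, "az": 0}, {"fingers": 1, "tx": 0.008, "ty": 0, "tz": 0, "ax": 0, "ay": 0, "az": 0}, {"fingers": 1, "tx": 0.0105, "ty": 0, "tz": 0, "ax": 0, "ay": 0, "az": 0}, {"fingers": 1, "tx": 0.0105, "ty": 0, "tz": 0, "ax": 0, "ay": 0, "az": 0}]'

```text
time_s: 10.48
tcp_pos: [0.6704, -0.0048, 0.185]
ee_rot: [[-0.072, -0.112, -0.991], [-0.568, -0.812, 0.133], [-0.82, 0.572, -0.005]]
wrist_force: [0.1, 3.7, 4.8]
gripper_width: 0.104
```

```bash
python3 - <<'E'
from h import *
q=np.load('q.npy');st(q)
E
```

```text
t 10.48 tip lock mm [  0.1 -20.5  23.3] xtool in lock [-0.002  0.007 -1.   ] y [ 1.     0.    -0.002] F lock [-0.3 -0.4  6. ] w 0.104 J [ 24.1  34.3  -5.3  30.8 -72.8  43. ]
```

>>> play_rows --commands '[{"fingers": 1, "tx": 0.002, "ty": 0, "tz": 0, "ax": 0, "ay": 0, "az": 0}, {"fingers": 1, "tx": 0.004, "ty": 0, "tz": 0, "ax": 0, "ay": 0, "az": 0}, {"fingers": 1, "tx": 0.006, "ty": 0, "tz": 0, "ax": 0, "ay": 0, "az": 0}, {"fingers": 1, "tx": 0.006, "ty": 0, "tz": 0, "ax": 0, "ay": 0, "az": 0}]'

```text
time_s: 10.82
tcp_pos: [0.6701, -0.0073, 0.1814]
ee_rot: [[-0.072, -0.112, -0.991], [-0.568, -0.812, 0.133], [-0.82, 0.572, -0.005]]
wrist_force: [-0.0, 3.3, 5.8]
gripper_width: 0.107
```

```bash
python3 - <<'E'
from h import *
q=np.load('q.npy');st(q)
E
```

```text
t 10.82 tip lock mm [  0.1 -20.4  18.9] xtool in lock [-0.002  0.007 -1.   ] y [ 1.     0.    -0.002] F lock [ 0.7 -0.5  6.6] w 0.107 J [ 23.9  34.4  -5.8  31.  -72.3  42.8]
```

>>> play_rows --commands '[{"fingers": 1, "tx": 0.001, "ty": 0, "tz": 0, "ax": 0, "ay": 0, "az": 0}, {"fingers": 1, "tx": 0.002, "ty": 0, "tz": 0, "ax": 0, "ay": 0, "az": 0}, {"fingers": 1, "tx": 0.002, "ty": 0, "tz": 0, "ax": 0, "ay": 0, "az": 0}]'

```text
time_s: 11.07
tcp_pos: [0.6701, -0.0077, 0.1809]
ee_rot: [[-0.071, -0.112, -0.991], [-0.568, -0.812, 0.133], [-0.82, 0.572, -0.006]]
wrist_force: [-0.1, 5.1, 7.6]
gripper_width: 0.101
```

```bash
python3 - <<'E'
from h import *
q=np.load('q.npy');st(q)
E
```

```text
t 11.07 tip lock mm [  0.1 -20.3  18.3] xtool in lock [-0.002  0.007 -1.   ] y [ 1.     0.    -0.002] F lock [ 0.2 -0.8  9.2] w 0.101 J [ 23.9  34.4  -5.9  31.  -72.2  42.8]
```

>>> play_rows --commands '[{"fingers": 1, "tx": -0.002, "ty": 0, "tz": 0, "ax": 0, "ay": 0, "az": 0}, {"fingers": 1, "tx": -0.006, "ty": 0, "tz": 0, "ax": 0, "ay": 0, "az": 0}, {"fingers": 1, "tx": -0.006, "ty": 0, "tz": 0, "ax": 0, "ay": 0, "az": 0}]'

```text
time_s: 11.32
tcp_pos: [0.6701, -0.0064, 0.1826]
ee_rot: [[-0.073, -0.112, -0.991], [-0.567, -0.812, 0.134], [-0.82, 0.572, -0.004]]
wrist_force: [2.6, 0.9, 2.9]
gripper_width: 0.104
```

```bash
python3 - <<'E'
from h import *
q=np.load('q.npy');st(q)
E
```

```text
t 11.32 tip lock mm [ -0.  -20.5  20.4] xtool in lock [-0.002  0.005 -1.   ] y [ 1.     0.    -0.002] F lock [0.6 2.5 3.1] w 0.104 J [ 23.9  34.4  -5.5  30.8 -72.6  42.9]
```

>>> play_rows --commands '[{"fingers": 0.65, "tx": 0, "ty": 0, "tz": 0, "ax": 0, "ay": 0, "az": 0}, {"fingers": 0.65, "tx": 0, "ty": 0, "tz": 0, "ax": 0, "ay": 0, "az": 0}, {"fingers": 0.65, "tx": 0, "ty": 0, "tz": 0, "ax": 0, "ay": 0, "az": 0}]'

```text
time_s: 11.57
tcp_pos: [0.6687, -0.0069, 0.1813]
ee_rot: [[-0.077, -0.111, -0.991], [-0.568, -0.812, 0.135], [-0.819, 0.573, 0.0]]
wrist_force: [-0.5, -0.3, 0.5]
gripper_width: 0.166
```

>>> play_rows --commands '[{"fingers": 0.65, "tx": -0.02, "ty": 0, "tz": 0, "ax": 0, "ay": 0, "az": 0}, {"fingers": 0.65, "tx": -0.06, "ty": 0, "tz": 0, "ax": 0, "ay": 0, "az": 0}, {"fingers": 0.65, "tx": -0.11, "ty": 0, "tz": 0, "ax": 0, "ay": 0, "az": 0}, {"fingers": 0.65, "tx": -0.16, "ty": 0, "tz": 0, "ax": 0, "ay": 0, "az": 0}, {"fingers": 0.65, "tx": -0.2, "ty": 0, "tz": 0, "ax": 0, "ay": 0, "az": 0}]'

```text
time_s: 11.98
tcp_pos: [0.6807, 0.0797, 0.3071]
ee_rot: [[-0.074, -0.111, -0.991], [-0.567, -0.813, 0.134], [-0.82, 0.572, -0.003]]
wrist_force: [0.9, 1.0, 1.1]
gripper_width: 0.175
```

>>> play_rows --commands '[{"fingers": 0.65, "tx": 0, "ty": -0.2, "tz": 0.15, "ax": 0, "ay": 0, "az": 0}, {"fingers": 0.65, "tx": 0, "ty": -0.2, "tz": 0.15, "ax": 0, "ay": 0, "az": 0}, {"fingers": 0.65, "tx": 0, "ty": -0.2, "tz": 0.15, "ax": 0, "ay": 0, "az": 0}, {"fingers": 0.65, "tx": 0, "ty": -0.2, "tz": 0.15, "ax": 0, "ay": 0, "az": 0}, {"fingers": 0.65, "tx": 0, "ty": -0.2, "tz": 0.15, "ax": 0, "ay": 0, "az": 0}]'

```text
time_s: 12.4
tcp_pos: [0.5829, 0.2177, 0.2161]
ee_rot: [[-0.077, -0.107, -0.991], [-0.57, -0.811, 0.132], [-0.818, 0.575, 0.002]]
wrist_force: [0.7, -0.1, 0.6]
gripper_width: 0.175
```

```bash
python3 - <<'E'
from h import *
q=np.load('q.npy');st(q)
s=viewer.capture('side');t=viewer.capture('top')
a=cv2.resize(s['image'][130:250,230:350,::-1],None,fx=3.3,fy=3.3,interpolation=2); b=cv2.resize(t['image'][110:350,210:450,::-1],None,fx=1.65,fy=1.65,interpolation=2)
cv2.imwrite('pics/st7.png',np.hstack([a,b]))
for z in(.052,.034): print('bow px in crop',(proj(s,lk(q,[[0,-.021,z]]))-[230,130])*3.3)
E
```

```text
t 12.4 tip lock mm [-152.8 -137.6  168.3] xtool in lock [ 0.001  0.001 -1.   ] y [1.    0.005 0.001] F lock [0.3 0.7 0.5] w 0.175 J [ 44.3  33.7   1.2  20.8 -86.7  31.5]
bow px in crop [[160.52170798 250.88759403]]
bow px in crop [[168.2116513  252.73567529]]
```

View pics/st7.png

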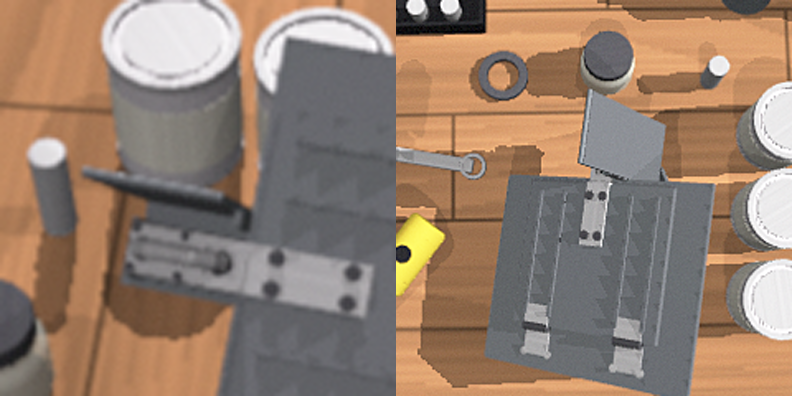

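```bash
python3 - <<'E'
from h import *
q=np.load('q.npy')
s=viewer.capture('side')
a=np.linspace(0,np.pi,40); out=[]
im=cv2.resize(s['image'][185:225,255:315,::-1],None,fx=6.5,fy=6.5,interpolation=2)
for pr in (0,.018):
    b=im.copy(); C=np.c_[0*a,-.021+.021*np.cos(a),.026-pr+.021*np.sin(a)]; C=np.r_[[[0,0,0]],C,[[0,-.042,.008-pr]]]
    for dx in(-.005,.005):
        P=((proj(s,lk(q,C+[dx,0,0]))-[255,185]+.5)*6.5).astype(np.int32); cv2.polylines(b,[P],False,(0,0,255) if pr==0 else (0,255,0),1)
    out.append(b)
cv2.imwrite('pics/ov.png',np.vstack([np.hstack([im,im*0]),np.hstack(out)]))
E
```

```text
(no output)
```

View pics/ov.png

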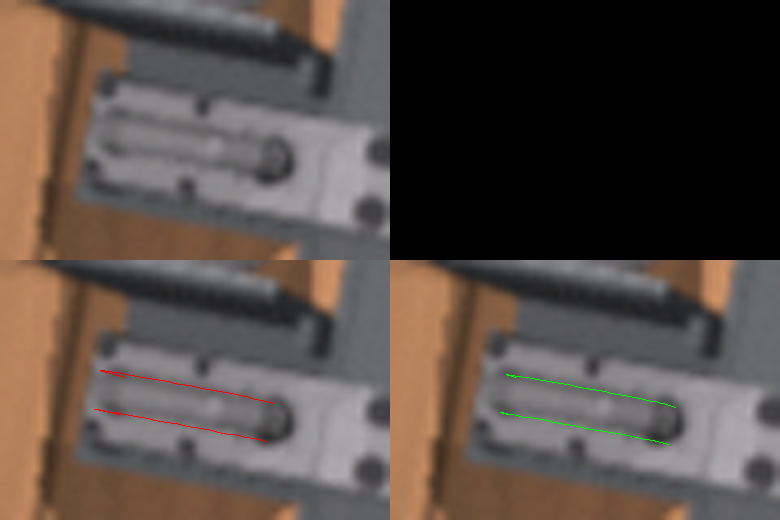

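The shackle's left end at x≈103 in the crop fits the locked model (about 93) and not the raised one (about 78). The toe sits in the hasp hole, so I'm handing in.

```bash
python3 - <<'E'
from station import job
print(job.finish_job())
E
```

```text
the job is handed in; nothing more can be done
None
```

The bin is locked. I swung the door shut, then gripped the raised shackle, turned it back over the hasp plate and pressed it down through the hole until it latched. The arm is well clear, and I handed the job in at about 12.5 s of the 54 s allowed.

**Checks that passed**
- **Door:** it stopped at the height expected for a shut door. I pressed it with up to about 15 N, and the plate lies over the padlock in both views.
- **Pressing:** the shackle went down about 20 mm with at most about 9 N.
- **Latch:** on a gentle back-off while still gripped it settled at 18.0 mm with only 3 N on the tool. A free spring would push with about 8 N.
- **After letting go:** the shackle stayed down. Its outline fits the locked position better than the raised one, and the toe is in the hole.
- **Other items:** the ones visible in the last pictures looked unmoved. I did not measure them again.

**Less certain**
- **First grip:** it was too shallow, so I reopened and regripped about 6 mm deeper before turning.
- **Outline match:** it was a few pixels off even for the locked position, so the back-off test is the stronger evidence that it latched.

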